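Seat the doming block in the bench jig

TASK

Without gripping or lifting anything, push the wooden doming block along the bench into the red jig until it lies flat against the back fence, in the gap between the end stop and the open sliding jaw. Then push the aluminium jaw along until the block is held snugly between jaw and end stop, still flat against the back fence, and move clear. Leave everything else on the bench where it is.

Things in the scene. Friction and masses are not known exactly. Their poses are not given: they have to be found in the camera images.
- block: Square light-wood doming block, 90 x 90 mm, 38 mm high, about 0.25 kg, dark round spots on its flat top; loose on the bench. Origin: centre of its underside; x and y along its sides, z up. Any side may face the fence. Starts on the robot's side of the jig, up to 0.4 rad off square and up to 110 mm to either side of the seat.
- jig: Two red bars, 20 mm thick and 25 mm high, fixed to the bench. Origin: on the bench where the seated block's origin belongs. x away from the robot (within 0.15 rad), y left, z up. Back fence: face at x = 45 mm, from y = -205 to 65 mm. End stop: face at y = 45 mm, from x = -25 to 65 mm. Open towards -x; no floor plate, the block slides on the bench.
- jaw (a joint): Aluminium jaw sliding along the jig's y on the -y side, 86 mm (x) by 90 mm (y), top 31 mm above the bench. Value: travel in m towards the end stop (+y), 0 fully open, range 0 to 0.075, starts at 0.005 to 0.035. Its front face is at jig y = -110 mm + value: it meets a seated block at 0.065. About 4 N of friction; stays where left.
- jaw_push (a point): Middle of the jaw's outer (-y) face, the black pad to push on: 86 mm wide, jig x = 0, 16.5 mm above the bench, jig y = -200 mm + jaw value. Push it along the jig's +y.
- ring_cone: Bystander: brass ring cone standing on a 44 mm foot, 87 mm high, left of the end stop. Origin: centre of its underside.
- jar: Bystander: amber glass jar, 52 mm wide, 75 mm high, right of the jaw. Origin: centre of its underside.
- hammer: Bystander: hammer lying on the right of the bench. Origin: under its middle; x along the handle to the head.
- mug: Bystander: blue mug, 76 mm wide, 85 mm high. Origin: centre of its underside.
- file: Bystander: file with wooden handle and brass ferrule, about 255 mm long, lying on the left. Origin: underside at the ferrule end of the handle; x to the file's tip.
- tray: Bystander: black tray 60 x 140 x 25 mm beyond the jig. Origin: centre of its underside.
- bowl: Bystander: white bowl 80 mm wide, 40 mm high, beyond the jig. Origin: centre of its underside.

How it is judged:
By the outcome, as a careful person would: the job done as asked, in the order asked, and still so for the second after the job is handed in, with the robot touching nothing.
It also fails if it takes over 72 s, if anything falls off the work surface, if the arm or the gripper's body presses on something with over 40 N, if the wrist force passes 120 N, or if a joint passes its speed limit or range.

ROBOT

A 6-joint arm with a two-finger parallel gripper is mounted at the origin on the work surface. World frame = base frame: x ahead of the robot, y to its left, z up, the work surface at z = 0. Lengths are in m, angles in rad, forces in N, time in s.
With the tool pointing down it reaches from about 0.35 to 0.85 m from the base axis. Payload 8.1 kg.
Tool frame: the origin (TCP) lies midway between the tips of the shut fingers; the grasp point (between the pads) lies 19 mm behind it; z points along the fingers, y is the line along which they close (so a half turn about z gives the same grasp; the last joint's range is limited). The gripper opens to 93 mm and grips with 3 to 60 N. Pads are 15 mm wide; open, the fingers measure 128 mm over their backs; the gripper's body (75 mm by 188 mm) begins 65 mm behind the grasp point.
Start: joints at [1.197, 0.13, 1.488, -0, 1.523, -0.085], TCP at [0.171, 0.575, 0.219] pointing down, gripper open.
Joint ranges: [-2.96, 2.96], [-0.89, 2.26], [0.02, 2.5], [-1.34, 4.48], [0, 2.73], [-2.66, 2.66]. Speed limits (rad/s): [2.39, 2.39, 2.79, 3.14, 3.14, 3.14].

INTERFACE

Orientations are given as a unit quaternion [x, y, z, w].
In Python, from bench import manip gives the robot as it stands. Calls block until the motion is done:
- manip.goto(position, orientation): joint-space move of the TCP to a pose.
- manip.servo_line(position, vel=0.15, ori=None): straight line of the TCP; ori=None keeps the orientation; vel is the mean speed in m/s.
- manip.move_joints(angles): joint-space move.
- manip.gripper_to(opening, strength=None): opening from 0.0 (shut) to 1.0 (fully open); strength is the grip in N (None keeps the last); returns when the fingers have stopped.
- manip.sleep(seconds).
- manip.ik(position, orientation): joint angles nearest the present ones, or None.
- manip.read_state(): the state.
- manip.capture(name): name is "side" or "top" or "wrist"; returns a dict with "pixels" (420x560x3 uint8, red, green, blue), "z_map" (420x560 float32, m along the optical axis (not along the pixel's ray), 0 where there is no reading), "fovy" (degrees; the focal length in pixels is half the picture's height over the tangent of half this angle, whatever the lens; pixels are square), "cx", "cy" (the principal point, pixels), "rvec" (rotation vector, rad) and "tvec" (3), from world to camera coordinates, as OpenCV has them. Camera axes: x right, y down, z forward; pixel columns grow to the right and rows downward; lengths in m; the calibration is good to about 2 mm. A picture is of the moment at which its call begins.
A pose or a line that the arm cannot do raises manip.MotionError and nothing moves.
- manip.sign_off(): hands the job in; it is judged then, once.
Trained networks look in the newest picture that a camera, given by its name, has taken for a name from the list of things; names that differ only in an ending like _2 or _b are one class to them, and where a whole thing is asked for, a point or a joint stands for the part that bears it (a point fixed in the world has none). Each returns a list of dicts, best first, with "p" (0 to 1); they miss things now and then, are a little off and sometimes report something else, mostly with a low value. They report only what shows in the picture. A call takes as long as a camera call.
- manip.boxes_of(camera, name): "extent" ([left, top, right, bottom] in pixels, round what is visible of it).
- manip.regions_of(camera, name): "mask" (420x560 bool, what is visible of it) and "extent" ([left, top, right, bottom] in pixels, round what is visible of it).
The state is a dict: "time": time; "qpos": joint angles; "qvel": joint speeds; "tau": joint torques, N m; "tcp_pos": TCP position; "eef_rot": TCP orientation; "wrist_force": force on the tool from outside, world axes, zero at the start; "moment": the same for the moment, N m; "gripper_width": opening from 0.0 (shut) to 1.0 (fully open); "grasp_force": force on a finger pad.
Only numpy, scipy, OpenCV 4.12 (cv2) and the standard library are available. Lean on these libraries where they do the work, as an engineer would, in place of code of your own. Each camera call takes 0.05 s, during which the arm holds its last target. There are 200 camera calls.

## Working session

There is one attempt and no reset: what is moved stays moved. The work goes in short steps, each a Python script; the robot and the scene stay as the last script left them, time stands still between calls to the robot, and variables do not carry over. Pictures are saved under pics/ and viewed, at most 10 in all, crops included, and the job is handed in when it is done.

```bash
mkdir -p pics; cat > h.py <<'E'
import numpy as np, cv2
from bench import manip
def cam(n):
    c=manip.capture(n); c['R']=cv2.Rodrigues(np.array(c['rvec'],float))[0]; c['t']=np.array(c['tvec'],float).ravel()
    c['f']=210/np.tan(np.radians(c['fovy'])/2); return c
def world(c):
    z=c['z_map']; v,u=np.mgrid[:420,:560]
    P=np.stack([(u-c['cx'])/c['f']*z,(v-c['cy'])/c['f']*z,z],-1)
    W=(P-c['t'])@c['R']; W[z<=0]=np.nan; return W
def save(c,n): cv2.imwrite('pics/'+n+'.png',c['pixels'][:,:,::-1])
E
python3 - <<'E'
from h import *
for n in('top','side'):
    c=cam(n); save(c,n+'0'); W=world(c)
    print(n,c['f'],-c['R'].T@c['t'])
    for o in('block','jig','jaw','jar','mug','ring_cone','hammer','file'):
        for d in manip.regions_of(n,o)[:2]:
            m=d['mask']; w=W[m]; w=w[~np.isnan(w[:,0])]
            print(o,round(d['p'],2),d['extent'],np.median(w,0).round(3),np.percentile(w,2,axis=0).round(3),np.percentile(w,98,axis=0).round(3))
print(manip.read_state())
E
```

```text
top 516.1657531985604 [0.3847516  0.02543356 1.84479104]
block 0.68 [269.7, 238.0, 299.8, 265.6] [ 0.444 -0.016  0.037] [ 0.402 -0.058  0.028] [0.49  0.029 0.046]
jig 0.77 [234.0, 190.0, 314.8, 223.3] [ 0.632 -0.021  0.027] [ 0.564 -0.1   -0.003] [0.669 0.147 0.038]
jig 0.59 [158.6, 175.2, 190.0, 200.5] [0.684 0.38  0.021] [ 0.646  0.333 -0.006] [0.722 0.425 0.087]
jaw 0.62 [279.9, 196.4, 305.3, 221.6] [ 0.606 -0.042  0.031] [ 0.564 -0.084  0.02 ] [0.646 0.    0.039]
mug 0.74 [236.4, 190.0, 320.4, 223.0] [ 0.633 -0.021  0.027] [ 0.565 -0.103 -0.001] [0.669 0.147 0.038]
mug 0.65 [160.5, 173.2, 187.4, 198.5] [0.688 0.376 0.027] [ 0.648  0.333 -0.004] [0.722 0.416 0.088]
ring_cone 0.66 [208.4, 206.7, 221.9, 216.8] [0.59  0.236 0.013] [ 0.575  0.221 -0.001] [0.613 0.258 0.088]
hammer 0.95 [387.0, 244.9, 432.8, 321.7] [ 0.355 -0.46   0.023] [ 0.223 -0.525 -0.002] [ 0.46  -0.389  0.034]
file 0.9 [122.6, 171.5, 153.5, 241.6] [0.592 0.496 0.018] [ 0.507  0.451 -0.006] [0.733 0.563 0.033]
side 432.5713879175193 [ 0.47513414 -0.9630521   0.75701993]
block 0.59 [227.4, 201.6, 261.2, 231.3] [ 0.
[... 774 characters left out ...]
0.509 0.028]
{'time': 0.9, 'qpos': array([ 1.19655511e+00,  1.30380541e-01,  1.48819801e+00,  5.74320094e-05,
        1.52299829e+00, -8.53988708e-02]), 'qvel': array([ 0.00050879, -0.00063531, -0.00033314,  0.00127082,  0.00137083,
        0.00072174]), 'tau': array([ 2.50517269e-04, -5.59745479e+01, -4.92073059e+01,  7.68549554e-02,
        2.25675199e-02, -1.57856738e-05]), 'tcp_pos': array([0.17086628, 0.57516633, 0.21864795]), 'eef_rot': array([ 1.43921011e-01,  9.89589178e-01,  1.42337655e-05, -2.61276992e-05]), 'wrist_force': array([-0.56022769, -1.26128388, -0.24777953]), 'moment': array([-0.0010399 , -0.02540965, -0.04157929]), 'grasp_force': 0.0, 'gripper_width': 0.997990611498045}
```

```bash
python3 - <<'E'
from h import *
manip.goto([0.47,0.03,0.36],[0,1,0,0])
c=cam('wrist'); save(c,'w0'); W=world(c)
print(c['f'],-c['R'].T@c['t'],manip.read_state()['qpos'])
np.savez('w0.npz',W=W,px=c['pixels'])
for o in('block','jig','jaw'):
    for d in manip.regions_of('wrist',o)[:2]:
        m=d['mask']; w=W[m]; w=w[~np.isnan(w[:,0])]
        print(o,round(d['p'],2),d['extent'],np.median(w,0).round(3),np.percentile(w,2,axis=0).round(3),np.percentile(w,98,axis=0).round(3))
t=cv2.imread('pics/top0.png')[150:340,110:450]; a=cv2.resize(t,(800,447))
cv2.imwrite('pics/top0c.png',a)
E
```

```text
307.65494088508353 [0.39956281 0.03181582 0.52612257] [-4.39174364e-02 -2.33029074e-01  1.58507591e+00  1.49217134e-04
  1.79002261e+00 -1.61566820e+00]
block 0.63 [223.3, 131.5, 283.4, 190.4] [ 0.447 -0.012  0.038] [ 0.404 -0.057  0.001] [0.493 0.031 0.04 ]
block 0.27 [66.8, 230.9, 115.4, 263.5] [ 0.59  -0.27   0.054] [ 0.574 -0.301  0.01 ] [ 0.612 -0.26   0.077]
jig 0.65 [173.9, 227.4, 355.7, 287.9] [ 0.631 -0.016  0.027] [ 0.565 -0.113  0.002] [0.671 0.151 0.033]
jaw 0.98 [213.9, 225.5, 265.1, 279.9] [ 0.603 -0.037  0.032] [ 0.565 -0.08   0.012] [0.649 0.006 0.034]
```

View pics/w0.png

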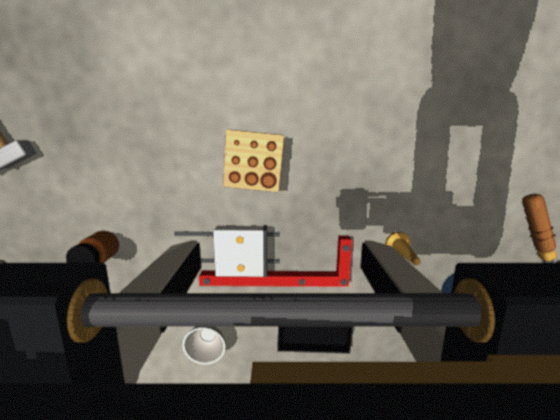

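View pics/top0c.png

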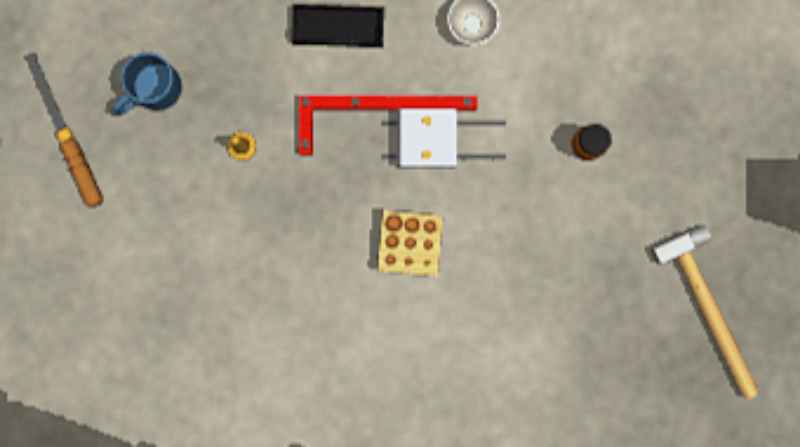

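```bash
cat >> h.py <<'E'
def rect(pts): 
    (c,s,a)=cv2.minAreaRect((pts*1000).astype(np.float32)); return np.round(c,1),np.round(s,1),round(a,2)
def fit(c,ext=None):
    W=world(c); px=c['pixels'].astype(int); r,g,b=px[...,0],px[...,1],px[...,2]; z=W[...,2]
    red=(r>130)&(g<70)&(b<70)&(abs(z-.025)<.006)
    W0=W; out={}
    p=W[red]; fe=p
    # fence front edge and stop: long-bar line fit
    yy=p[:,1]; 
    bar=p[p[:,0]>np.nanmax(p[:,0])-.05]; 
    return W,red,px
E
python3 - <<'E'
from h import *
d=np.load('w0.npz'); W=d['W'];px=d['px'].astype(int); r,g,b=px[...,0],px[...,1],px[...,2]; z=W[...,2]
x,y=W[...,0],W[...,1]
red=(r>110)&(g<60)&(b<60)&(abs(z-.025)<.006)
P=W[red]; print(len(P), np.median(P[:,2]))
print('red',rect(P[:,:2]))
bar=P[(P[:,1]<.10)]; v=cv2.fitLine(bar[:,:2].astype(np.float32),cv2.DIST_HUBER,0,.001,.001).ravel(); print('fence',v,rect(bar[:,:2]))
st=P[P[:,0]<P[:,0].max()-.04]; print('stop',cv2.fitLine(st[:,:2].astype(np.float32),cv2.DIST_HUBER,0,.001,.001).ravel(),rect(st[:,:2]))
m=(abs(z-.038)<.004)&(x<.53)&(abs(y)<.2); print('block',m.sum(),rect(W[m][:,:2]),W[m].mean(0))
m=(abs(z-.031)<.005)&(x>.55)&(x<.655)&(y<.05)&(y>-.15)&~red&(r>150)&(b>150); print('jaw',m.sum(),rect(W[m][:,:2]),W[m].mean(0))
m=(z>.02)&(x>.55)&(x<.65)&(y<-.2)&(y>-.4);print('jar',W[m].min(0),W[m].max(0))
rod=(x>.55)&(x<.64)&(y>.02)&(y<.025);print('rods',[(a.round(3)) for a in W[rod]][:40:2])
E
```

```text
1624 0.02569151764977764
red (array([629.4,  21.2]), array([ 87.4, 268.6]), 0.71)
fence [ 6.7539606e-04  9.9999976e-01  6.6142082e-01 -1.2185358e-02] (array([662. ,  -6.3]), array([212.5,  18.6]), 89.64)
stop [ 0.99994695 -0.01029992  0.6076366   0.14464705] (array([607.9, 145.1]), array([20.3, 47.6]), 89.99)
block 3259 (array([449.2, -11.9]), array([90.1, 90. ]), 84.46) [ 0.44795094 -0.01162955  0.03843329]
jaw 2134 (array([607.2, -40.4]), array([84.7, 85.6]), 89.55) [ 0.60580688 -0.04053793  0.03159524]
jar [ 0.5735507  -0.30685139  0.02019646] [ 0.61942796 -0.25845391  0.07773188]
rods [array([0.551, 0.021, 0.002]), array([0.551, 0.024, 0.   ]), array([ 0.553,  0.023, -0.   ]), array([0.555, 0.021, 0.   ]), array([ 0.555,  0.024, -0.   ]), array([0.557, 0.023, 0.001]), array([0.558, 0.021, 0.001]), array([0.558, 0.024, 0.002]), array([0.56 , 0.023, 0.002]), array([0.562, 0.021, 0.001]), array([0.562, 0.024, 0.001]), array([0.564, 0.023, 0.   ]), array([0.566, 0.021, 0.   ]), array([0.566, 0.024, 0.001]), array([0.568, 0.022, 0.   ]), array([0.57 , 0.021, 0.001]), array([0.569, 0.024, 0.002]), array([0.571, 0.023, 0.001]), array([ 0.574,  0.021, -0.   ]), array([0.573, 0.024, 0.001])]
```

```bash
cat > h2.py <<'E'
from h import *
def q(a): return [-np.sin(a/2),np.cos(a/2),0,0]
def st(l=''):
    s=manip.read_state(); print(l,round(s['time'],1),np.round(s['tcp_pos'],4),np.round(s['wrist_force'],1),round(s['gripper_width'],2))
def look(name,pose,a=0):
    manip.goto(pose,q(a)); c=cam('wrist'); save(c,name); W=world(c); x,y,z=W[...,0],W[...,1],W[...,2]
    px=c['pixels'].astype(int); r,g,b=px[...,0],px[...,1],px[...,2]
    red=(r>110)&(g<60)&(b<60)&(abs(z-.025)<.006)
    R=W[red]; print('red',rect(R[:,:2]))
    m=(abs(z-.038)<.004)&(x>.35)&(x<.66)&(abs(y)<.2)&(r>b+25)&~red
    print('block',m.sum(),rect(W[m][:,:2]))
    m=(abs(z-.031)<.005)&(x>.55)&(x<.655)&(y<.1)&(y>-.15)&~red&(r>150)&(b>150); print('jaw',m.sum(),rect(W[m][:,:2]))
    return c,W
E
python3 - <<'E'
from h2 import *
manip.gripper_to(.43)
A=-np.pi/2
manip.goto([.449,-.115,.10],q(A)); manip.servo_line([.449,-.115,.012]); st()
manip.servo_line([.449,.028,.012],vel=.07); st('pushed')
manip.servo_line([.449,.0,.012]); manip.servo_line([.449,.0,.12],vel=.25)
look('w1',[.45,.06,.36]); st()
E
```

```text
6.2 [ 0.4499 -0.1151  0.013 ] [ 0.4 -0.4  0.8] 0.43
pushed 8.4 [0.449  0.0279 0.012 ] [ 0.4 -1.2  1. ] 0.43
red (array([658.1,  61.2]), array([142.4,  11.2]), 89.93)
block 3158 (array([444.8,  83.7]), array([90.1, 87.5]), 89.91)
jaw 446 (array([598.4, -35.5]), array([113.1,  59.6]), 60.17)
 10.7 [0.4496 0.0599 0.3583] [ 0.1  0.3 -0.6] 0.43
```

View pics/w1.png

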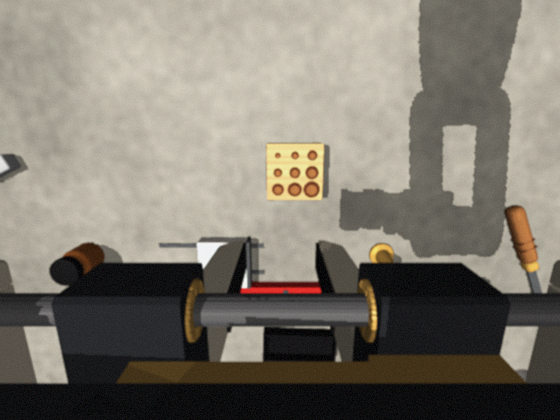

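```bash
python3 - <<'E'
from h2 import *
Y=.084
manip.goto([.37,Y,.12],q(0)); manip.servo_line([.37,Y,.012]); st()
manip.servo_line([.535,Y,.012],vel=.07); st('near')
f0=None
for x in np.arange(.540,.562,.0015):
    manip.servo_line([x,Y,.012],vel=.03); manip.sleep(.1); f=manip.read_state()['wrist_force'][0]; print(round(x,4),round(f,1))
    if f<-9: break
st('fence')
manip.servo_line([.50,Y,.012]); manip.servo_line([.50,Y,.1],vel=.25)
look('w2',[.52,.06,.36]); st()
E
```

```text
12.6 [0.3711 0.084  0.0131] [-1.  -0.4  0.7] 0.43
near 15.1 [0.5349 0.084  0.0121] [-1.3 -0.4 -1. ] 0.43
0.54 -0.1
0.5415 -0.8
0.543 -1.5
0.5445 -0.9
0.546 -1.8
0.5475 0.1
0.549 -0.9
0.5505 0.1
0.552 -1.1
0.5535 -0.4
0.555 -8.5
0.5565 -15.5
fence 19.3 [0.5536 0.0841 0.0117] [-15.5  -0.2  12.9] 0.43
red (array([654.8,  29.2]), array([ 79.2, 277.8]), 15.32)
block 2775 (array([608.4,  42.7]), array([171.7,  90.3]), 89.96)
jaw 2132 (array([607.6, -12.6]), array([ 85.5, 140.2]), 0.02)
 21.4 [0.5193 0.0601 0.3569] [ 0.1  0.7 -0.2] 0.43
```

View pics/w2.png

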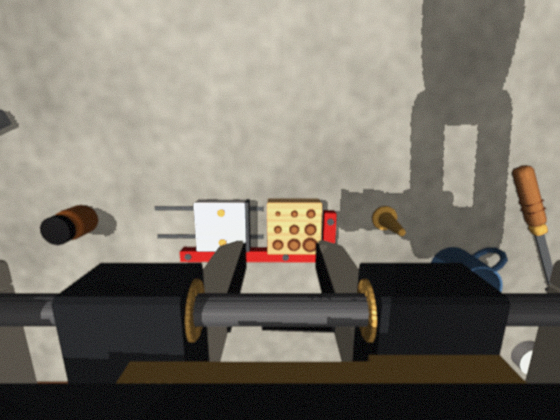

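```bash
python3 - <<'E'
from h2 import *
X=.6065
manip.gripper_to(0,40)
manip.goto([X,-.14,.12],q(0)); manip.servo_line([X,-.14,.015],vel=.1); st()
manip.servo_line([X,-.075,.015],vel=.05); st('near')
for y in np.arange(-.0735,-.045,.0015):
    manip.servo_line([X,y,.015],vel=.03); manip.sleep(.1); s=manip.read_state(); f=s['wrist_force'][1]; print(round(y,4),round(s['tcp_pos'][1],4),round(f,1))
    if f<-16: break
st('snug')
manip.servo_line([X,-.12,.015]); manip.servo_line([X,-.12,.12],vel=.25)
look('w3',[.52,.06,.36]); st()
E
```

```text
24.7 [ 0.6073 -0.1402  0.016 ] [-0.1 -0.4  1. ] 0.0
near 26.1 [ 0.6065 -0.0748  0.015 ] [ 0.6 -0.8 -1. ] 0.01
-0.0735 -0.0736 -3.5
-0.072 -0.0719 -4.3
-0.0705 -0.0704 -2.8
-0.069 -0.0688 -3.3
-0.0675 -0.0675 -3.5
-0.066 -0.0663 -5.0
-0.0645 -0.0649 -5.8
-0.063 -0.0635 -6.0
-0.0615 -0.0619 -5.6
-0.06 -0.0612 -9.0
-0.0585 -0.0611 -15.0
-0.057 -0.061 -20.6
snug 30.3 [ 0.6066 -0.061   0.0151] [  1.6 -20.6  -3.7] 0.01
red (array([657.5,  29.8]), array([ 83.2, 277.8]), 15.16)
block 2379 (array([607.9,  65.5]), array([140. ,  88.7]), 89.72)
jaw 2290 (array([608. ,  24.1]), array([137.8,  85.4]), 89.61)
 32.7 [0.5198 0.0593 0.3577] [ 0.5 -1.3  0.2] 0.0
```

View pics/w3.png

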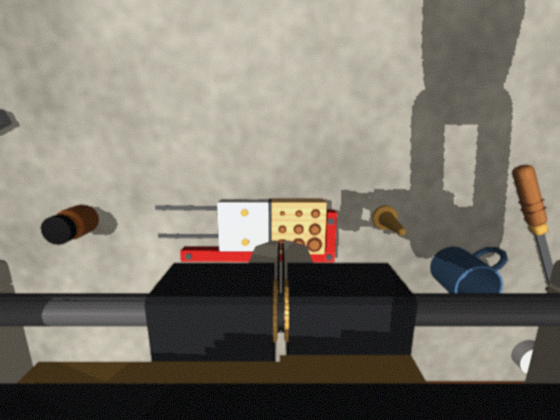

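```bash
python3 - <<'E'
from h2 import *
c,W=look('w4',[.46,.08,.26]); st()
cv2.imwrite('pics/w4c.png',cv2.resize(c['pixels'][180:330,150:400,::-1],(800,480),interpolation=cv2.INTER_CUBIC))
# edges along columns of constant y
x,y,z=W[...,0],W[...,1],W[...,2]
for y0 in(.05,.06,.07,.08,.09,.10,.11,.12,.13):
    m=(abs(y-y0)<.004)&(x>.5)&(x<.7)
    b=m&(abs(z-.038)<.003); f=m&(abs(z-.025)<.003)&(x>.64)
    print(y0,b.sum() and (x[b].min().round(4),x[b].max().round(4)),f.sum() and (x[f].min().round(4),x[f].max().round(4)))
E
```

```text
red (array([0., 0.]), array([0., 0.]), 0.0)
block 22 (array([564.6, 130.2]), array([9.9, 2.1]), 88.6)
jaw 173 (array([567.1,  -4. ]), array([79.5,  4.4]), 89.67)
 33.3 [0.4613 0.0795 0.2614] [1.1 0.6 1.1] 0.01
0.05 0 0
0.06 0 0
0.07 0 0
0.08 0 0
0.09 0 0
0.1 0 0
0.11 0 0
0.12 0 0
0.13 (np.float64(0.5636), np.float64(0.5656)) 0
```

View pics/w4c.png

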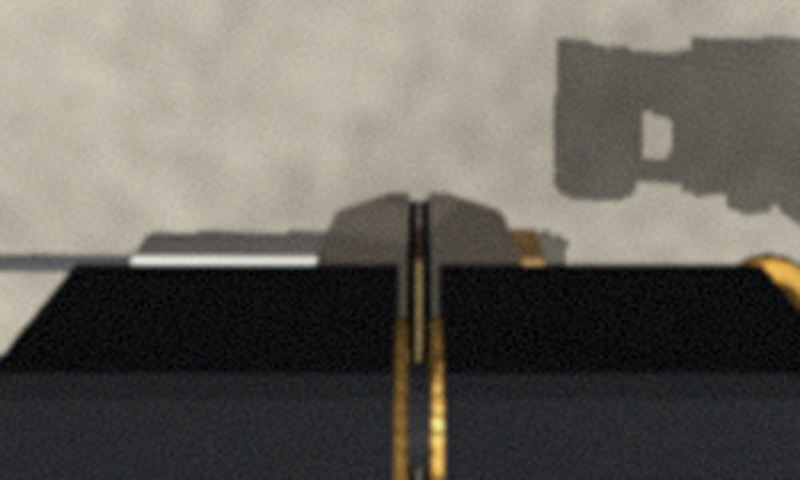

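The gripper hides the jig from here, so I'll look from further over it.

```bash
python3 - <<'E'
from h2 import *
c,W=look('w5',[.62,.09,.28]); st()
cv2.imwrite('pics/w5c.png',cv2.resize(c['pixels'][100:300,140:410,::-1],(800,592),interpolation=cv2.INTER_CUBIC))
x,y,z=W[...,0],W[...,1],W[...,2]
for y0 in(.05,.06,.07,.08,.09,.10,.11,.12,.13):
    m=(abs(y-y0)<.003)&(x>.5)&(x<.7)
    b=m&(abs(z-.038)<.003); f=m&(abs(z-.025)<.003)&(x>.64)
    print(y0,b.sum() and (x[b].min().round(4),x[b].max().round(4)),f.sum() and (x[f].min().round(4),x[f].max().round(4)))
E
```

```text
red (array([628.3,  20.9]), array([ 87.4, 268.2]), 0.12)
block 4509 (array([608.3,  66.6]), array([137.5,  88.6]), 89.92)
jaw 3787 (array([607.7,  -2.2]), array([85.1, 84.6]), 89.74)
 34.0 [0.6199 0.0898 0.2807] [0.5 0.5 1.3] 0.01
0.05 (np.float64(0.564), np.float64(0.6524)) (np.float64(0.6568), np.float64(0.6735))
0.06 (np.float64(0.5641), np.float64(0.6526)) (np.float64(0.6566), np.float64(0.6731))
0.07 (np.float64(0.564), np.float64(0.6524)) (np.float64(0.6564), np.float64(0.6734))
0.08 (np.float64(0.5641), np.float64(0.6522)) (np.float64(0.6568), np.float64(0.6732))
0.09 (np.float64(0.5641), np.float64(0.6523)) (np.float64(0.6567), np.float64(0.6733))
0.1 (np.float64(0.5641), np.float64(0.6523)) (np.float64(0.6567), np.float64(0.6731))
0.11 (np.float64(0.5641), np.float64(0.6525)) (np.float64(0.6567), np.float64(0.6736))
0.12 (np.float64(0.5641), np.float64(0.6524)) (np.float64(0.6569), np.float64(0.6734))
0.13 (np.float64(0.5641), np.float64(0.6523)) (np.float64(0.6567), np.float64(0.6734))
```

View pics/w5c.png

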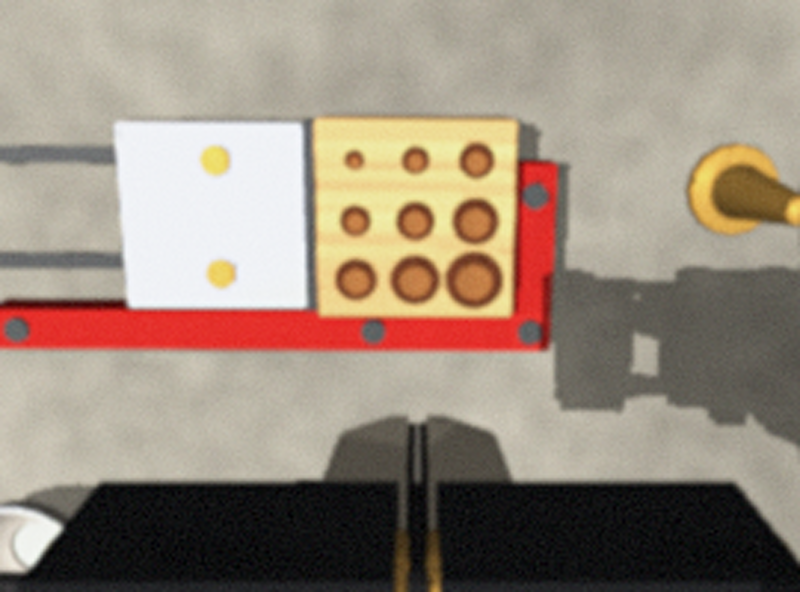

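The picture shows the block (crop px 315–518, 118–317) square against the fence and the end stop. The jaw face is tight on it, and the arm is clear.

```bash
python3 -c "
from bench import manip
print(manip.sign_off())"
```

```text
the job is handed in; nothing more can be done
None
```

I pushed the block square against the back fence, closed the jaw until it held the block against the end stop, moved the arm clear and handed the job in at about 34 s; the last picture showed no visible gap (within about 1 mm), and I did not re-measure the other items.

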